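# Square up the tilting upright of a display test stand and hold it

### The arm

A 6-joint arm with a two-finger parallel gripper is mounted at the origin on the work surface. World frame = base frame: x ahead of the robot, y to its left, z up, the work surface at z = 0. Lengths are in m, angles in degrees, forces in N, time in s.
With the tool pointing down it reaches from about 0.325 to 0.85 m from the base axis. Payload 15.5 kg.
Tool frame: the origin (TCP) lies on the mounting face of the last link; the fingertips stand 191 mm ahead of it and the grasp point (between the pads) lies 172 mm ahead of it; z points along the fingers, y is the line along which they close (so a half turn about z gives the same grasp; the last joint's range is limited). The gripper opens to 91 mm and grips with 3 to 60 N. Pads are 32 mm wide; open, the fingers measure 118 mm over their backs; the gripper's body (76 mm by 178 mm) begins 60 mm behind the grasp point.
Start: joints at [-78.065, 28.281, 77.091, -0, 74.628, -5.472], TCP at [0.187, -0.596, 0.405] pointing down, gripper open.
Joint ranges: [-166.48, 166.48], [-47.26, 123.95], [12.59, 153.08], [-70.14, 250.14], [6.76, 159.57], [-176.63, 176.63]. Speed limits (degrees/s): [108.29, 108.29, 147.25, 172.46, 172.46, 172.46].

### API

Orientations are given as [roll, pitch, yaw] about the fixed x, y, z axes, in that order (R = Rz(yaw) Ry(pitch) Rx(roll)).
In Python, from cell import manip gives the robot as it stands.
- The arm moves only by the shell command python3 -m creep 'ROWS'. ROWS is JSON, a list of rows, each a list of 7 numbers: the opening, from -1 (shut) to 1 (fully open), then the shift along the tool's x, y, z in cm, then the turn, a rotation vector about the tool's x, y, z in rad. A call has 1 to 8 rows; each row shifts and turns the commanded pose from where the row before left it, along the tool's axes as they then stand; what a row does not reach is not made up. A row lasts 1/10 s, in which the tool goes at most 50 mm and 8.59 degrees, less where a joint would pass 70% of its speed; a pose out of reach is approached as far as the arm can. A call is refused whole if a number of a shift passes 5 or a number of a turn 0.15, either way. A call with a gripper value outside its range is refused whole. The fingers move at their own pace and stop on an object; the grip force is fixed at half the most. Time passes only in rows, so rows that do not move let the fingers close. It gives the time, the measured TCP pose, the force, the opening and the grip force at its end, in the units of the state.
- manip.sense(): the state, without advancing time (a new reading comes with each control period).
- manip.camera(name): name is "side" or "top" or "wrist"; returns a dict with "img" (480x640x3 uint8, blue, green, red), "range_z" (480x640 float32, m along the optical axis (not along the pixel's ray), 0 where there is no reading), "fov_y" (degrees; the focal length in pixels is half the picture's height over the tangent of half this angle, whatever the lens; pixels are square), "cx", "cy" (the principal point, pixels), "R" (3x3) and "t" (3): a world point X has camera coordinates R X + t. Camera axes: x right, y down, z forward; pixel columns grow to the right and rows downward; lengths in m; the calibration is good to about 2 mm. A picture is of the moment at which its call begins.
- manip.close_job(): hands the job in; it is judged then, once.
The state is a dict: "clock": time; "q": joint angles; "qvel": joint speeds; "joint_torque": joint torques, N m; "tcp_pos": TCP position; "eef_rot": TCP orientation; "force": force on the tool from outside, world axes, zero at the start; "moment": the same for the moment, N m; "gripper_width": finger opening in m; "gripper_force": force on a finger pad.
Only numpy, scipy, OpenCV 4.12 (cv2) and the standard library are available. Lean on these libraries where they do the work, as an engineer would, in place of code of your own. Each camera call takes 0.05 s, during which the arm holds its last target. There are 200 camera calls.

### The job

The upright of the test stand is leaning over its base plate: pick up the engineer's square, turn it so that the back of its blade faces the upright, stand its stock flat on the base plate along the scribed centre line, and then slide it into the corner until its heel is home and its blade lies flat against the upright, which this pushes up square to the plate. Finish holding: keep the square gripped and pressed firmly into the corner, against both plate and upright, so that a colleague can tighten the clamp knobs. Leave everything else on the bench where it lies.

Things in the scene. Friction and masses are not known exactly. Their poses are not given: they have to be found in the camera images.
- square: the engineer's square, loose steel, 0.42 to 0.65 kg. Dark stock lying flat: 120 long (x), 22 wide (y), 20 high; at its heel end an upright bright blade 8 thick (y), 24 wide (x = -60 to -36), 110 tall over all. Origin: centre of the stock's underside, z up, x from heel (-60) to toe (+60); blade's back faces -x. To grip: across the stock, 10 to 25 on the toe side of the middle, clear of the blade
- square_heel (a point): the outside corner of the square: bottom edge of the blade's back, mid-width, 60 to the -x side of the square's origin; axes as the square's
- stand: tilting test stand screwed to the bench: grey base plate, aluminium upright near one end between two cheeks with black knobs. Origin on the bench below the inside corner, on the centre line; z up, x level, away from the upright's front face along the plate's scribed centre line. Cheeks at y = +-78 to +-86, behind x = -2, up to 80 above the bench; knobs out to y = +-106
- base_plate: the stand's base plate: grey, 10 thick (top 10 above the bench), x = -85 to +170 and y = +-80 in the stand's axes, thin dark line scribed along its middle (y = 0). Friction about 0.6: the square dragged over it resists with some 2 to 7 N, so feel for a clearly higher steady push (about 10 N) when home. Origin and axes as the stand's
- corner (a point): the inside corner of the stand: on the base plate's top (10 above the bench), on the centre line, where the upright's front face meets the plate when the upright is square; axes as the stand's
- upright: aluminium plate 148 wide, 10 thick, top 100 above the base plate when square, centre line scribed in front, a white instrument cluster (132 x 76, 37 deep) on its back. Origin on its pivot axis, which runs along y, 5 behind its front face and 10 above the base plate's top; x is the normal of its front face (at x = +5), z up along the plate
- upright_top (a point): the top edge of the upright's front face, mid-width, 100 above the base plate's top when square; axes as the upright's
- tilt (a joint): tilt of the upright, rad: 0 is square to the base plate, positive leans forward over it (towards the stand's +x); starts at 0.05 to 0.13. Its clamps are nipped up: it turns stiffly (about 0.2 N m, some 2 N at its top) and stays where it is left; it can be pushed over backwards past square to -0.12
- screwdriver: bystander: screwdriver with black handle, 190 long, lying beside the base plate; origin under its middle
- offcut: bystander: short dark steel angle profile, 70 long, 40 x 40, 4 thick, beside the base plate on the other side; origin under its middle
- connector: bystander: white plug housing, about 46 x 30 x 19; origin under its middle
- spare_cluster: bystander: second white instrument cluster lying on its back, lens up, 132 x 76 x 37; origin under its middle
- tape_roll: bystander: roll of copper tape, 96 diameter, 24 high; origin under its middle
- steel_rule: bystander: steel rule, 160 x 19 x 4, lying flat; origin under its middle
- screw_tray: bystander: black two-part tray of screws, 95 x 135 x 32; origin under its middle
Things that resemble listed ones, but are neither listed nor needed, are in the scene too. Leave any pink look-alike of the square alone.

How it is judged:
By the outcome, as a careful person would: the job done as asked, in the order asked, and still so for the second after the job is handed in, while the arm keeps its last pose, push and grip.
It also fails if it takes over 42 s, if anything falls off the work surface, if the arm or the gripper's body presses on something with over 40 N, if the wrist force passes 120 N, or if a joint passes its speed limit or range.

## Working session

There is one attempt and no reset: what is moved stays moved. The work goes in short steps, Python scripts to look and compute and a shell command to move; the robot and the scene stay as the last step left them, time stands still between calls to the robot, and variables do not carry over. Pictures are saved under pics/ and viewed, at most 10 in all, crops included, and the job is handed in when it is done.

```bash
mkdir -p pics
cat > h.py <<'E'
import numpy as np, cv2, pickle
from cell import manip
def grab(n,tag):
    c=manip.camera(n); pickle.dump(c,open(f'pics/{tag}.pkl','wb')); cv2.imwrite(f'pics/{tag}.png',c['img']); return c
def load(tag): return pickle.load(open(f'pics/{tag}.pkl','rb'))
def f(c): return 240/np.tan(np.radians(c['fov_y'])/2)
def ray(c,u,v):
    d=np.array([(u-c['cx'])/f(c),(v-c['cy'])/f(c),1.]); R=np.array(c['R']);t=np.array(c['t'])
    return -R.T@t, R.T@d
def dep(c,u,v):
    o,d=ray(c,u,v); return o+d*c['range_z'][int(round(v)),int(round(u))]
def atz(c,u,v,z):
    o,d=ray(c,u,v); return o+d*(z-o[2])/d[2]
def tri(c1,p1,c2,p2):
    o1,d1=ray(c1,*p1);o2,d2=ray(c2,*p2)
    s=np.linalg.lstsq(np.c_[d1,-d2],o2-o1,rcond=None)[0]
    a=o1+d1*s[0];b=o2+d2*s[1];return (a+b)/2,np.linalg.norm(a-b)
def proj(c,X):
    p=np.array(c['R'])@X+np.array(c['t']); return c['cx']+f(c)*p[0]/p[2],c['cy']+f(c)*p[1]/p[2]
E
python3 - <<'E'
from h import *
a=grab('top','t0');b=grab('side','s0')
cv2.imwrite('pics/a.png',np.vstack([cv2.resize(a['img'],(400,300)),cv2.resize(b['img'],(400,300))])) 
for c in(a,b): o,_=ray(c,320,240);print(o,c['fov_y'],c['cx'],c['cy'])
print(manip.sense())
E
```

```text
[0.33632822 0.10419971 0.99325994] 57.20761550871494 313.9695198635825 245.41028947299782
[ 0.40425759 -0.70338921  0.60211008] 52.203816642182304 315.70240799775775 248.90446920885003
{'clock': 0.1, 'q': array([-7.80652587e+01,  2.83101638e+01,  7.71230108e+01,  1.55938618e-03,
        7.46290812e+01, -5.47065797e+00]), 'qvel': array([ 0.08089228, -0.10806547, -0.04343976,  0.04867496,  0.03955441,
       -0.05527306]), 'joint_torque': array([ 3.20351515e-03, -8.80237269e+01, -3.82543838e+01,  7.09433737e-02,
        4.83154168e-02, -1.98668567e-05]), 'tcp_pos': array([ 0.18694745, -0.59624573,  0.40421375]), 'eef_rot': array([-1.79938171e+02, -7.43152632e-03,  1.74049811e+01]), 'force': array([ 0.43434515, -0.87451424,  0.66805816]), 'moment': array([-0.01890868, -0.00012582,  0.00992856]), 'gripper_force': 0.0, 'gripper_width': 0.09095168092898161}
```

View pics/t0.png

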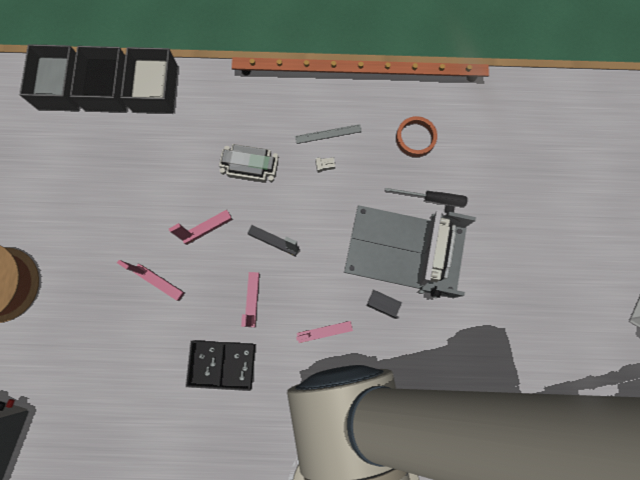

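View pics/s0.png

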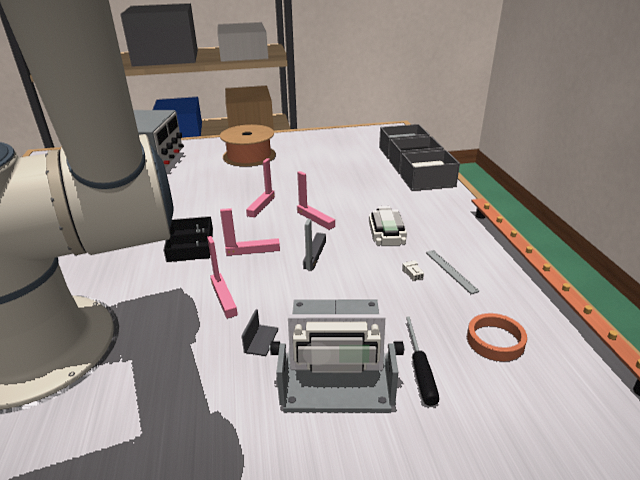

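The top view shows the dark square at (248,230)–(299,250) with its blade near (291,243). The stand is at (345–475, 205–300), with the upright at about u=440. Candidates for the square are the dark item at (274,240), four pink look-alikes at (200,228), (150,280), (251,300) and (325,331), and the dark offcut at (384,303), which is a short angle. Only the first has a dark stock and an upright bright blade, so I'll confirm it in an enlarged crop.

Run:
```python
from h import *
a=load('t0');b=load('s0')
A=cv2.resize(a['img'][215:265,240:310],None,fx=8,fy=8,interpolation=cv2.INTER_CUBIC)[:, :]
B=cv2.resize(b['img'][210:280,290:340],None,fx=5,fy=5,interpolation=cv2.INTER_CUBIC)
im=np.zeros((400,800,3),np.uint8);im[:400,:550]=A[:400,:550];im[:350,550:800]=B
cv2.imwrite('pics/c1.png',im)
A=cv2.resize(a['img'][195:310,335:485],None,fx=5,fy=5,interpolation=cv2.INTER_CUBIC)
cv2.imwrite('pics/c2.png',A)
# depth maps: square
for nm,c in(('t',a),('s',b)):
    v,u=np.mgrid[0:480,0:640]; z=c['range_z']
    P=np.stack([(u-c['cx'])/f(c)*z,(v-c['cy'])/f(c)*z,z],-1)-np.array(c['t']); W=P@np.array(c['R'])
    np.save(f'pics/W{nm}.npy',W)
W=np.load('pics/Wt.npy')
for u,v in [(260,237),(270,240),(280,245),(290,243),(370,225),(370,265),(400,230),(400,270)]: print(u,v,W[v,u].round(4))
sub=W[222:260,240:306].reshape(-1,3)
st=sub[(sub[:,2]>.014)&(sub[:,2]<.026)]; bl=sub[sub[:,2]>.1]
print(len(st),len(bl),np.median(st[:,2]), bl.mean(0))
print(cv2.minAreaRect((st[:,:2]*1000).astype(np.float32)),cv2.minAreaRect((bl[:,:2]*1000).astype(np.float32)))
```

```text
260 237 [0.54   0.2248 0.0232]
270 240 [0.5337 0.202  0.0231]
280 245 [0.5233 0.1792 0.0207]
290 243 [0.5119 0.1524 0.1046]
370 225 [ 0.5783 -0.0249  0.0082]
370 265 [ 0.4847 -0.0246  0.0118]
400 230 [ 0.5679 -0.0935  0.0101]
400 270 [ 0.4747 -0.0916  0.0149]
449 68 0.02073616705077417 [0.48417516 0.14424575 0.2655818 ]
((535.4320678710938, 196.9834442138672), (120.16105651855469, 22.68609046936035), 66.3175277709961) ((432.6315002441406, 125.38402557373047), (196.0975341796875, 20.931636810302734), 18.4987850189209)
```

View pics/c1.png

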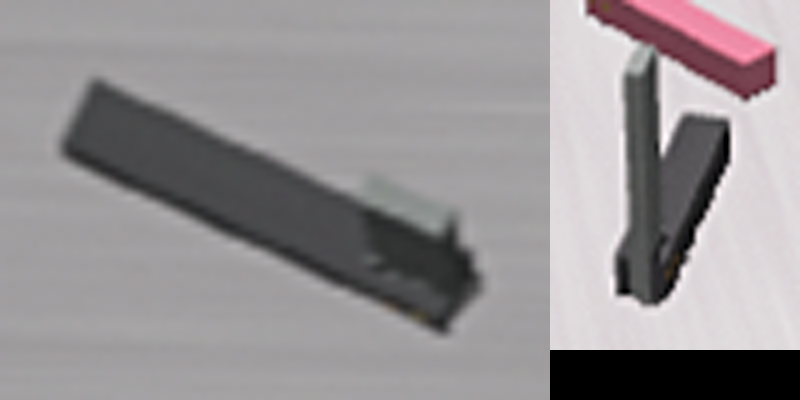

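View pics/c2.png

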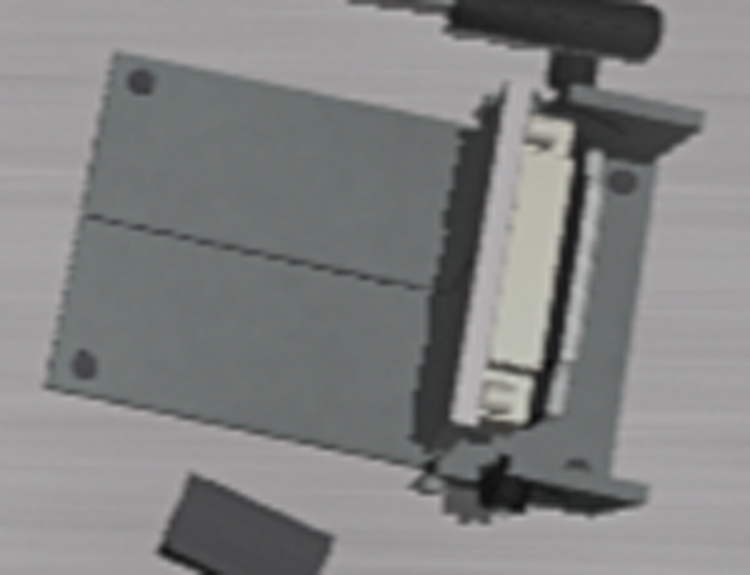

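The crop confirms it: a dark stock with a bright upright blade at its lower-right end, and nothing pink about it. The stand crop shows the scribed line running from (88,215) to (425,288), and the plate's free edge from (115,52) to (47,387).

Run:
```python
from h import *
a=load('t0');b=load('s0')
C=lambda u,v:(335+(u+.5)/5-.5,195+(v+.5)/5-.5)
S=lambda u,v:(240+(u+.5)/8-.5,215+(v+.5)/8-.5)
B=lambda u,v:(290+(u-550+.5)/5-.5,210+(v+.5)/5-.5)
ang=lambda d:np.degrees(np.arctan2(d[1],d[0]))
l0=atz(a,*C(88,215),.01);l1=atz(a,*C(425,288),.01);e0=atz(a,*C(115,52),.01);e1=atz(a,*C(47,387),.01)
s0=atz(a,*C(480,127),.01); s1=atz(a,*C(425,465),.01)
print('line',l0,l1,ang(l0-l1),'edge',e0,e1,np.linalg.norm(e0-e1),ang(e0-e1)+90, 'sides',ang(e0-s0),ang(e1-s1))
d=(l0-l1)/np.linalg.norm(l0-l1); print('corner est',(e0+e1)/2-.17*d, l0-.17*d)
for nm in 'ts':
    W=np.load(f'pics/W{nm}.npy').reshape(-1,3)
    m=(W[:,2]>.014)&(W[:,2]<.024)&(np.abs(W[:,0]-.535)<.08)&(np.abs(W[:,1]-.197)<.08)
    p=W[m];print(nm,m.sum(),np.median(p[:,2]),cv2.minAreaRect((p[:,:2]*1000).astype(np.float32)))
    m=(W[:,2]>.03)&(W[:,2]<.13)&(np.abs(W[:,0]-.515)<.035)&(np.abs(W[:,1]-.15)<.035)
    p=W[m];print(nm,'blade',m.sum(),p[:,2].max(),p.mean(0))
p=[atz(a,*S(*q),.02) for q in[(98,78),(62,152),(445,330)]];print('stock',p,ang(p[1]-p[2]),ang(p[0]-p[1]))
print('tri toe/blade', tri(a,S(98,78),b,B(728,120)),tri(a,S(455,210),b,B(655,50)), dep(b,*B(700,118)))
```

```text
line [0.54710215 0.01595121 0.01      ] [ 0.51739363 -0.13756005  0.01      ] 79.0471393999419 edge [0.62469099 0.00416837 0.01      ] [0.4674744  0.03365116 0.01      ] 0.15995715296705698 79.37869753205995 sides 79.52864320686645 79.77794010908524
corner est [ 0.51378248 -0.14799349  0.01      ] [ 0.51480193 -0.15095204  0.01      ]
t 470 0.02068060117633665 ((497.9495544433594, 213.42343139648438), (120.16105651855469, 104.5447769165039), 66.3175277709961)
t blade 125 0.11569602051484952 [0.51411699 0.1523736  0.08586296]
s 309 0.019707773107886274 ((498.4303283691406, 208.78656005859375), (125.14913177490234, 106.51132202148438), 66.598876953125)
s blade 247 0.11137169316497608 [0.516861   0.14286817 0.07442166]
stock [array([0.56955105, 0.24520231, 0.02      ]), array([0.54778426, 0.25423129, 0.02      ]), array([0.49972573, 0.14427029, 0.02      ])] 66.39223351952676 -22.528940945272097
tri toe/blade (array([0.57071744, 0.24576094, 0.01614993]), np.float64(0.0004743801436797659)) (array([0.51869789, 0.13869503, 0.11767697]), np.float64(0.008721157563573707)) [0.55777607 0.2448717  0.01940137]
```

The stand yaw is 79.4° and the corner is at about (0.514, −0.149, 0.010). The square is centred at about (0.535, 0.196) with yaw 66.4°, and its measured heights of 0.02 and 0.11 match the text. Moving over it now.

```bash
python3 -m creep '[[1,2.9,-3.3,0,0,0,0],[1,2.9,-3.3,0,0,0,0],[1,2.9,-3.3,0,0,0,0],[1,2.9,-3.3,0,0,0,0],[1,2.9,-3.3,0,0,0,0],[1,2.9,-3.3,0,0,0,0],[1,2.9,-3.3,0,0,0,0],[1,2.9,-3.3,0,0,0,0]]'
python3 -m creep '[[1,2.9,-3.3,0,0,0,0],[1,2.9,-3.3,0,0,0,0],[1,2.9,-3.3,0,0,0,0],[1,2.9,-3.3,0,0,0,0],[1,2.9,-3.3,0,0,0,0],[1,2.9,-3.3,0,0,0,0],[1,2.9,-3.3,0,0,0,0],[1,2.9,-3.3,0,0,0,0]]'
```

```text
clock: 0.9
tcp_pos: [0.3296, -0.2734, 0.4046]
eef_rot: [-180.0, 0.0, 17.4]
force: [1.6, -1.2, 1.0]
gripper_width: 0.0914
gripper_force: 0.0
clock: 1.7
tcp_pos: [0.4721, 0.0482, 0.4046]
eef_rot: [180.0, 0.0, 17.4]
force: [-0.2, -1.9, -0.3]
gripper_width: 0.0911
gripper_force: 0.0
```

```bash
python3 -m creep '[[1,2.9,-3.4,0,0,0,0],[1,2.9,-3.4,0,0,0,0],[1,2.9,-3.4,0,0,0,0],[1,2.9,-3.4,0,0,0,0],[1,0,0,0,0,0,-0.1425],[1,0,0,0,0,0,-0.1425],[1,0,0,0,0,0,-0.1425]]'
python3 -m creep '[[1,0,0,0,0,0,-0.1425],[1,0,0,0,0,0,-0.1425],[1,0,0,0,0,0,-0.1425],[1,0,0,0,0,0,0]]'
python3 - <<'E'
from h import *
c=grab('wrist','w0'); print(ray(c,320,240))
E
```

```text
clock: 2.4
tcp_pos: [0.5417, 0.2112, 0.4042]
eef_rot: [-180.0, 0.1, 42.3]
force: [0.5, 0.3, 0.1]
gripper_width: 0.0912
gripper_force: 0.0
clock: 2.8
tcp_pos: [0.5417, 0.2107, 0.4045]
eef_rot: [-180.0, 0.0, 66.6]
force: [-0.1, -0.6, 0.1]
gripper_width: 0.091
gripper_force: 0.0
(array([0.57153359, 0.27959202, 0.38424245]), array([-0.1232828 , -0.24623077, -0.96149676]))
```

View pics/w0.png

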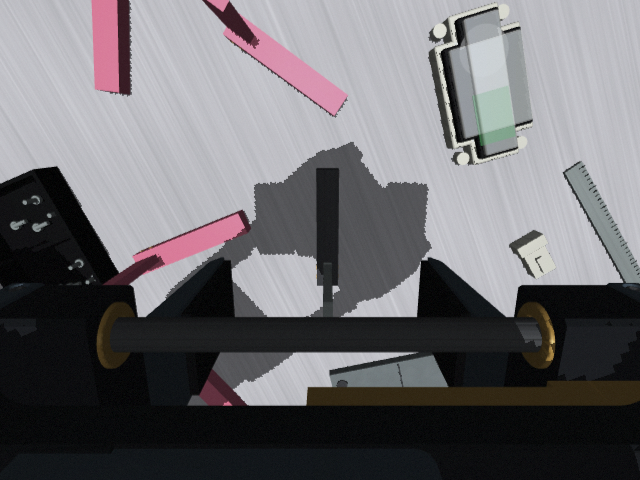

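The wrist view shows the stock upright in the picture, with its toe edge from (316,168) to (339,168) and sides down to (318,285) and (337,285). The blade stands at (328,265–315). I'll compute its position, check it against the top view, and work out the descent.

Run:
```python
from h import *
c=load('w0');a=load('t0')
L=atz(c,316,168.5,.02);R=atz(c,339,168.5,.02);q=[atz(c,317.5,260,.02),atz(c,337.5,260,.02)]
print(L,R,np.linalg.norm(L-R),q); m=(L+R)/2;n=(q[0]+q[1])/2;d=(m-n)
print('yaw',np.degrees(np.arctan2(d[1],d[0])),'toe',m)
S=lambda u,v:(240+(u+.5)/8-.5,215+(v+.5)/8-.5)
print(tri(a,S(98,78),c,(339,168.5)),tri(a,S(62,152),c,(316,168.5)))
y=np.radians(66.6);ex=np.array([np.cos(y),np.sin(y)]);g=m[:2]-.043*ex;s=manip.sense();e=g-s['tcp_pos'][:2];print('tool x,y shift cm',e@ex*100,e@[np.sin(y),-np.cos(y)]*100)
```

```text
[0.54987852 0.25325254 0.02      ] [0.57014556 0.24449482 0.02      ] 0.02207828270504954 [array([0.51393747, 0.16777933, 0.02      ]), array([0.53276857, 0.15964833, 0.02      ])]
yaw 66.70942375726754 toe [0.56001204 0.24887368 0.02      ]
(array([0.56982384, 0.24484641, 0.0202386 ]), np.float64(0.000919027768902587)) (array([0.54905415, 0.25385823, 0.01721039]), np.float64(0.00208345843589329))
tool x,y shift cm -0.06982063769312914 0.16438003504124493
```

```bash
python3 -m creep '[[1,-0.07,0.16,4.5,0,0,0],[1,0,0,4.5,0,0,0],[1,0,0,4.5,0,0,0],[1,0,0,3.5,0,0,0],[1,0,0,2.5,0,0,0],[1,0,0,1.0,0,0,0],[1,0,0,0.5,0,0,0],[1,0,0,0,0,0,0]]'
python3 -m creep '[[-1,0,0,0,0,0,0],[-1,0,0,0,0,0,0],[-1,0,0,0,0,0,0],[-1,0,0,0,0,0,0],[-1,0,0,0,0,0,0],[-1,0,0,0,0,0,0],[-1,0,0,0,0,0,0],[-1,0,0,0,0,0,0]]'
```

```text
clock: 3.65
tcp_pos: [0.5432, 0.2095, 0.1951]
eef_rot: [180.0, -0.0, 66.3]
force: [0.4, 0.1, 0.5]
gripper_width: 0.0913
gripper_force: 0.0
clock: 4.45
tcp_pos: [0.543, 0.2094, 0.1947]
eef_rot: [-180.0, 0.0, 66.4]
force: [1.1, -0.2, 0.2]
gripper_width: 0.0298
gripper_force: 0.0
```

```bash
python3 -m creep '[[-1,0,0,0,0,0,0],[-1,0,0,0,0,0,0],[-1,0,0,0,0,0,0],[-1,0,0,0,0,0,0]]'
python3 -m creep '[[-1,0,0,-1,0,0,0],[-1,0,0,-2,0,0,0],[-1,0,0,-2,0,0,0],[-1,0,0,0,0,0,0],[-1,0,0,0,0,0,0]]'; python3 -c "
from h import *
s=manip.sense();print(s['moment'],s['tcp_pos'],s['eef_rot']);c=grab('wrist','w1');cv2.imwrite('pics/w1c.png',cv2.resize(c['img'][100:400,160:560],(800,600)))"
```

```text
clock: 4.85
tcp_pos: [0.5429, 0.2094, 0.1947]
eef_rot: [-180.0, 0.0, 66.4]
force: [0.0, 0.4, -0.5]
gripper_width: 0.0217
gripper_force: 30.0
clock: 5.35
tcp_pos: [0.5428, 0.2094, 0.2447]
eef_rot: [180.0, -0.0, 66.4]
force: [0.3, 0.0, -6.8]
gripper_width: 0.0214
gripper_force: 30.0
[ 0.16910838 -0.18220708  0.02664686] [0.54282982 0.20940485 0.24474617] [ 1.79981405e+02 -1.80979150e-02  6.63908529e+01]
```

View pics/w1c.png

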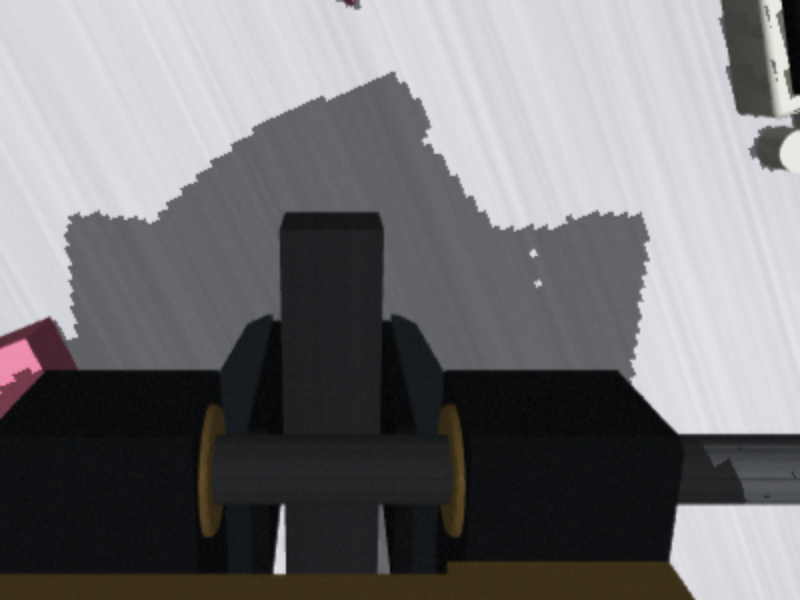

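The square is held level. Its toe's top edge is at crop (282–382, 230) and the bottom edge is at v≈213. I'll measure where the toe sits in the tool frame, and whether it tilted, before carrying it.

Run:
```python
from h import *
c=load('w1'); s=manip.sense(); P=s['tcp_pos'];y=np.radians(s['eef_rot'][2]);ex=np.array([np.cos(y),np.sin(y)]);ey=np.array([np.sin(y),-np.cos(y)])
T=lambda X:np.array([(X[:2]-P[:2])@ex,(X[:2]-P[:2])@ey,X[2]-P[2]])*1000
print('toe top edge',T(atz(c,160+281/2,100+230/2,P[2]-.1747)),T(atz(c,160+382/2,215,P[2]-.1747)),'bottom',T(atz(c,325,206.5,P[2]-.1947)))
for v in range(218,316,8): print(v,T(np.mean([dep(c,u,v) for u in range(312,341,3)],0)).round(1))
a=load('t0')
# target: corner
cor=np.array([.5143,-.1493]);t=np.radians(79.4);X=np.array([np.cos(t),np.sin(t)])
print('rot',np.radians(79.4)-y)
```

```text
toe top edge [  41.96444374  -10.37554148 -174.7       ] [  41.99017412   10.96478441 -174.7       ] bottom [ 4.18044925e+01 -4.80976647e-02 -1.94700000e+02]
218 [  40.9    0.2 -173.9]
226 [  37.4    0.2 -174. ]
234 [  33.8    0.2 -174.2]
242 [  30.2    0.2 -174.2]
250 [  31.5   -0.3 -158.7]
258 [  23.     0.2 -174.1]
266 [  19.3    0.2 -174.2]
274 [  15.7    0.2 -173.9]
282 [  11.8    0.2 -174.2]
290 [   8.1    0.2 -174. ]
298 [   4.1    0.2 -174.2]
306 [   0.2    0.2 -174.2]
314 [  -3.7    0.2 -174.1]
rot 0.22702112635002902
```

```bash
python3 -m creep '[[-1,0,0,0,0,0,-0.1135],[-1,0,0,0,0,0,-0.1135],[-1,-4.08,0.63,0,0,0,0],[-1,-4.08,0.63,0,0,0,0],[-1,-4.08,0.63,0,0,0,0],[-1,-4.08,0.63,0,0,0,0],[-1,-4.08,0.63,0,0,0,0],[-1,-4.08,0.63,0,0,0,0]]'
python3 -m creep '[[-1,0,0,1.5,0,0,0],[-1,0,0,1,0,0,0],[-1,0,0,0,0,0,0],[-1,0,0,0,0,0,0]]'
python3 - <<'E'
from h import *
s=manip.sense();print(s['tcp_pos'],s['eef_rot'])
c=grab('wrist','w2');b=grab('side','s2');grab('top','t2')
A=cv2.resize(c['img'][150:310,120:560],(800,291),interpolation=cv2.INTER_CUBIC);B=cv2.resize(b['img'][260:420,220:640],(800,305),interpolation=cv2.INTER_CUBIC)
cv2.imwrite('pics/m2.png',np.vstack([A,B]))
E
```

```text
clock: 6.2
tcp_pos: [0.5344, -0.0397, 0.2436]
eef_rot: [-179.9, -0.0, 79.4]
force: [0.8, -0.7, -5.5]
gripper_width: 0.0217
gripper_force: 30.0
clock: 6.6
tcp_pos: [0.5349, -0.0373, 0.2192]
eef_rot: [-179.9, -0.0, 79.5]
force: [0.9, 0.6, -5.3]
gripper_width: 0.022
gripper_force: 30.0
[ 0.53491348 -0.03729886  0.21922998] [-1.79911377e+02 -4.06401096e-03  7.94673704e+01]
```

View pics/m2.png

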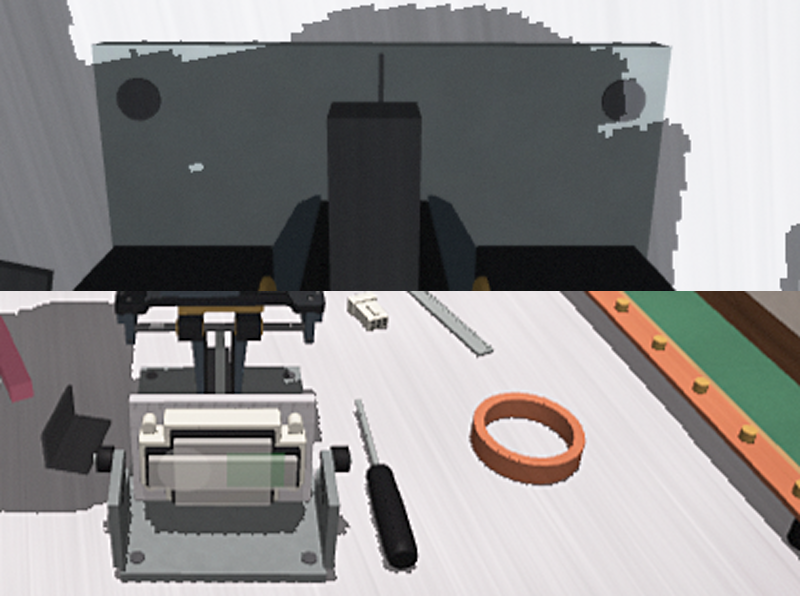

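The wrist crop shows the plate's free edge from (93,44) to (670,45), the scribed line at (381,55–100), and the stock's toe at (328–421,118). In the side view the square's blade is over the plate in front of the upright, clear of everything.

Run:
```python
from h import *
c=load('w2'); s=manip.sense(); P=s['tcp_pos'];k=.55
Q=lambda u,v,z:atz(c,120+(u+.5)*k-.5,150+(v+.5)*k-.5,z)
print('depth plate z',[dep(c,120+u*k,150+v*k)[2].round(4) for u,v in((250,100),(300,130),(500,130),(560,80))])
L=Q(93,44,.01);R=Q(670,45,.01);l0=Q(381,57,.01);l1=Q(381,99,.01);d=R-L
yaw=np.degrees(np.arctan2(d[1],d[0]))+90;print(L,R,np.linalg.norm(d),'yaw edge',yaw,'line',l0,l1,np.degrees(np.arctan2(*(l0-l1)[[1,0]])))
m=(L+R)/2
for w in(79.4,yaw):
    t=np.radians(w);X=np.array([np.cos(t),np.sin(t)]);Y=np.array([-X[1],X[0]]);cor=m[:2]-.17*X
    ty=np.radians(s['eef_rot'][2]);ex=np.array([np.cos(ty),np.sin(ty)]);h=P[:2]-.078*ex
    print('corner',cor,'heel in stand mm',(h-cor)@X*1e3,(h-cor)@Y*1e3,'line lateral vs tcp',((l0[:2]+l1[:2])/2-P[:2])@Y*1e3, 'toe lat',((Q(328,118,P[2]-.1747)+Q(421,118,P[2]-.1747))[:2]/2-P[:2])@Y*1e3)
```

```text
depth plate z [np.float64(0.01), np.float64(0.0091), np.float64(0.0107), np.float64(0.0103)]
[0.46866589 0.03134665 0.01      ] [0.6247312  0.00226583 0.01      ] 0.1587516129181713 yaw edge 79.44470509089642 line [0.54600342 0.01344856 0.01      ] [0.54389762 0.00187334 0.01      ] 79.68936177898647
corner [ 0.51542682 -0.15029277] heel in stand mm 36.53490880236173 1.1877108882594647 line lateral vs tcp -1.2408597919108348 toe lat 0.5202870249938631
corner [ 0.51555721 -0.15031712] heel in stand mm 36.535876141125534 1.291846790840922 line lateral vs tcp -1.2768714003161252 toe lat 0.48723238749851633
```

```bash
python3 -m creep '[[-1,0,0.15,0.6,0,0,0],[-1,0,0,0.6,0,0,0],[-1,0,0,0,0,0,0],[-1,0,0,0,0,0,0]]'
python3 -m creep '[[-1,0,0,0.15,0,0,0],[-1,0,0,0.15,0,0,0],[-1,0,0,0,0,0,0]]'
python3 -m creep '[[-1,0,0,0.1,0,0,0],[-1,0,0,0,0,0,0]]'
```

```text
clock: 7.15
tcp_pos: [0.5365, -0.0384, 0.2075]
eef_rot: [-180.0, 0.0, 79.4]
force: [-0.4, 0.5, -6.0]
gripper_width: 0.0218
gripper_force: 30.0
clock: 7.45
tcp_pos: [0.5366, -0.0385, 0.2048]
eef_rot: [180.0, 0.0, 79.4]
force: [0.4, 0.1, -3.6]
gripper_width: 0.0214
gripper_force: 30.0
clock: 7.65
tcp_pos: [0.5366, -0.0384, 0.2047]
eef_rot: [180.0, 0.0, 79.4]
force: [-5.4, 1.1, 16.1]
gripper_width: 0.0215
gripper_force: 30.0
```

The plate was felt at TCP z 0.2048, so its top is at 0.0101, which agrees with the images. I'll ease the down-force slightly and slide in.

```bash
python3 -m creep '[[-1,0,0,-0.06,0,0,0],[-1,0,0,0,0,0,0]]'
python3 -m creep '[[-1,-0.4,0,0,0,0,0],[-1,-0.4,0,0,0,0,0],[-1,-0.4,0,0,0,0,0],[-1,-0.4,0,0,0,0,0],[-1,-0.4,0,0,0,0,0]]'
python3 -m creep '[[-1,-0.2,0,0,0,0,0],[-1,-0.2,0,0,0,0,0],[-1,0,0,0,0,0,0]]'
python3 -m creep '[[-1,-0.15,0,0,0,0,0],[-1,-0.15,0,0,0,0,0],[-1,0,0,0,0,0,0]]'
```

```text
clock: 7.85
tcp_pos: [0.5366, -0.0384, 0.2047]
eef_rot: [180.0, -0.0, 79.4]
force: [-2.9, 0.1, 6.9]
gripper_width: 0.0214
gripper_force: 30.0
clock: 8.35
tcp_pos: [0.5333, -0.058, 0.2047]
eef_rot: [179.9, -0.0, 79.4]
force: [2.1, 5.8, 5.6]
gripper_width: 0.0217
gripper_force: 30.0
clock: 8.65
tcp_pos: [0.5325, -0.0621, 0.2047]
eef_rot: [179.9, -0.0, 79.4]
force: [-0.4, 0.9, 5.8]
gripper_width: 0.0218
gripper_force: 30.0
clock: 8.95
tcp_pos: [0.532, -0.0648, 0.2047]
eef_rot: [179.9, -0.0, 79.4]
force: [0.7, 4.8, 4.9]
gripper_width: 0.0219
gripper_force: 30.0
```

```bash
for i in 1; do python3 -m creep '[[-1,-0.1,0,0,0,0,0],[-1,-0.1,0,0,0,0,0],[-1,-0.1,0,0,0,0,0]]'; python3 -m creep '[[-1,-0.1,0,0,0,0,0],[-1,-0.1,0,0,0,0,0]]'
python3 -m creep '[[-1,-0.1,0,0,0,0,0],[-1,-0.1,0,0,0,0,0]]'; done; python3 -c "
from cell import manip;s=manip.sense();print(s['force'],s['moment'],s['tcp_pos'],s['eef_rot'])"
```

```text
clock: 9.25
tcp_pos: [0.5314, -0.0676, 0.2047]
eef_rot: [179.9, -0.0, 79.4]
force: [1.2, 7.3, 5.7]
gripper_width: 0.022
gripper_force: 30.0
clock: 9.45
tcp_pos: [0.5311, -0.0696, 0.2047]
eef_rot: [179.9, -0.0, 79.4]
force: [0.9, 6.2, 6.2]
gripper_width: 0.0216
gripper_force: 30.0
clock: 9.65
tcp_pos: [0.5307, -0.0716, 0.2047]
eef_rot: [179.9, -0.0, 79.4]
force: [1.4, 7.2, 4.9]
gripper_width: 0.0217
gripper_force: 30.0
[1.44213044 7.17427117 4.92309251] [ 1.05629764 -0.18312382  0.01266104] [ 0.53069548 -0.07156584  0.20467038] [ 1.79930829e+02 -3.15719491e-02  7.93930508e+01]
```

```bash
python3 -m creep '[[-1,-0.06,0,0,0,0,0],[-1,-0.06,0,0,0,0,0]]'; python3 -m creep '[[-1,-0.05,0,0,0,0,0],[-1,0,0,0,0,0,0]]'
```

```text
clock: 9.85
tcp_pos: [0.5305, -0.0727, 0.2047]
eef_rot: [179.9, -0.0, 79.4]
force: [1.4, 6.8, 5.9]
gripper_width: 0.0216
gripper_force: 30.0
clock: 10.05
tcp_pos: [0.5304, -0.0733, 0.2047]
eef_rot: [179.9, -0.0, 79.4]
force: [1.6, 6.5, 5.7]
gripper_width: 0.0216
gripper_force: 30.0
```

```bash
python3 -m creep '[[-1,-0.05,0,0,0,0,0],[-1,0,0,0,0,0,0]]';  python3 -c "
from cell import manip;s=manip.sense();print(s['force'],s['moment'],s['tcp_pos'],s['eef_rot'])"
```

```text
clock: 10.25
tcp_pos: [0.5303, -0.0737, 0.2047]
eef_rot: [179.9, -0.0, 79.4]
force: [0.7, 6.1, 6.3]
gripper_width: 0.0218
gripper_force: 30.0
[0.66145206 6.05808005 6.26527425] [ 0.89943438 -0.27646822 -0.0482493 ] [ 0.53031365 -0.07371761  0.20466601] [ 1.79930969e+02 -2.92398096e-02  7.93969083e+01]
```

```bash
python3 -m creep '[[-1,-0.05,0,0,0,0,0],[-1,0,0,0,0,0,0]]';python3 -m creep '[[-1,-0.05,0,0,0,0,0],[-1,0,0,0,0,0,0]]'
```

```text
clock: 10.45
tcp_pos: [0.5302, -0.0742, 0.2047]
eef_rot: [179.9, -0.0, 79.4]
force: [1.4, 6.2, 5.6]
gripper_width: 0.0218
gripper_force: 30.0
clock: 10.65
tcp_pos: [0.5302, -0.0744, 0.2047]
eef_rot: [179.9, -0.1, 79.4]
force: [2.7, 11.6, 5.6]
gripper_width: 0.022
gripper_force: 30.0
```

```bash
python3 -m creep '[[-1,-0.05,0,0,0,0,0],[-1,0,0,0,0,0,0]]';  python3 -c "
from cell import manip;s=manip.sense();print(s['force'],s['moment'],s['tcp_pos'],s['eef_rot'])"
```

```text
clock: 10.85
tcp_pos: [0.5301, -0.0746, 0.2047]
eef_rot: [179.9, -0.1, 79.4]
force: [4.3, 16.1, 5.8]
gripper_width: 0.0218
gripper_force: 30.0
[ 4.25813573 16.10284995  5.75358117] [ 2.69271387 -0.65384814  0.06793164] [ 0.53010741 -0.07456175  0.20467752] [ 1.79929686e+02 -8.96230928e-02  7.93774699e+01]
```

Force now builds up with no travel: 6, then 11.6, then 16 N over the last two 0.5 mm steps. The heel is home. I'll add some down-force, then check the upright from the images.

```bash
python3 -m creep '[[-1,0,0,0.04,0,0,0],[-1,-0.02,0,0,0,0,0],[-1,0,0,0,0,0,0],[-1,0,0,0,0,0,0]]'
python3 - <<'E'
from h import *
s=manip.sense();print(s['force'],s['moment'],s['tcp_pos'],s['eef_rot'])
a=grab('top','t3');b=grab('side','s3')
A=cv2.resize(a['img'][190:310,340:490],(375,300),interpolation=cv2.INTER_CUBIC);B=cv2.resize(b['img'][250:420,240:440],(425,361),interpolation=cv2.INTER_CUBIC)
im=np.zeros((361,800,3),np.uint8);im[:300,:375]=A;im[:,375:]=B;cv2.imwrite('pics/m3.png',im)
# back of upright/cluster: tilt from side depth; front before vs after
cor=np.array([.5155,-.1503]);t=np.radians(79.4);X=np.array([np.cos(t),np.sin(t)]);Y=np.array([-X[1],X[0]])
for tag in('s0','s3'):
    c=load(tag);v,u=np.mgrid[0:480,0:640];z=c['range_z']
    W=(np.stack([(u-c['cx'])/f(c)*z,(v-c['cy'])/f(c)*z,z],-1)-np.array(c['t']))@np.array(c['R'])
    W=W[z>0]; x=(W[:,:2]-cor)@X;y=(W[:,:2]-cor)@Y;h=W[:,2]-.01
    m=(np.abs(y)<.07)&(x>-.022)&(x<.03)&(h>.05)&(h<.115)
    print(tag,'upright top: ',m.sum(), [ (hh, np.round(np.median(x[m&(np.abs(h-hh)<.0025)]),4),(m&(np.abs(h-hh)<.0025)).sum()) for hh in(.085,.09,.095,.1)])
    m2=(np.abs(np.abs(y)-.071)<.002)&(x>-.03)&(x<.02)&(h>.02)&(h<.097)
    if m2.sum()>20: print(' side strips slope rad', np.polyfit(h[m2],x[m2],1), m2.sum())
    m3=(np.abs(y)<.05)&(x<-.03)&(x>-.07)&(h>.03)&(h<.08)
    print(' cluster slope',np.polyfit(h[m3],x[m3],1),m3.sum())
E
```

```text
clock: 11.25
tcp_pos: [0.5301, -0.0746, 0.2047]
eef_rot: [179.9, -0.1, 79.4]
force: [1.7, 19.8, 14.4]
gripper_width: 0.0215
gripper_force: 30.0
[ 1.70213821 19.80287609 14.38793402] [ 3.15194284 -0.38424366 -0.00917502] [ 0.53007232 -0.07459377  0.20467629] [ 1.79914239e+02 -9.75028893e-02  7.93839739e+01]
s0 upright top:  1817 [(0.085, np.float64(-0.0052), np.int64(105)), (0.09, np.float64(-0.0058), np.int64(197)), (0.095, np.float64(-0.008), np.int64(807)), (0.1, np.float64(0.004), np.int64(483))]
 side strips slope rad [ 0.13099161 -0.01147758] 208
 cluster slope [ 0.1403516  -0.04910054] 1659
s3 upright top:  1483 [(0.085, np.float64(-0.0107), np.int64(62)), (0.09, np.float64(-0.0112), np.int64(145)), (0.095, np.float64(-0.0128), np.int64(498)), (0.1, np.float64(-0.0064), np.int64(573))]
 side strips slope rad [ 0.00067812 -0.01014471] 191
 cluster slope [ 0.07183179 -0.0504321 ] 1614
```

View pics/m3.png

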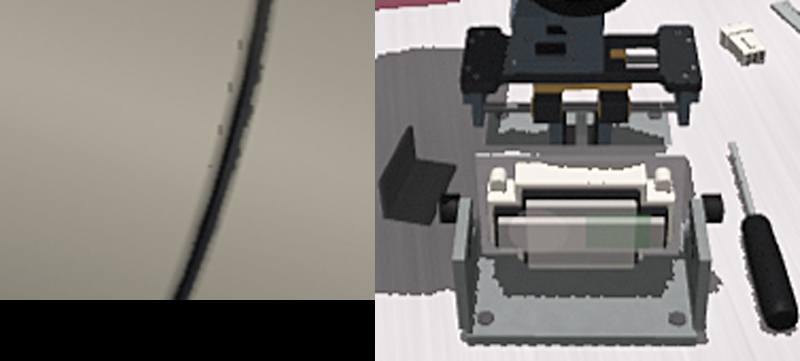

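The upright's slope went from 0.131 to 0.0007 rad and its back face sits at x = −10 mm, so its front face is in the corner plane and square. The side view shows the bystanders undisturbed. I'll add a little more push, hold for a moment, check and hand in.

```bash
python3 -m creep '[[-1,-0.04,0,0,0,0,0],[-1,0,0,0,0,0,0],[-1,0,0,0,0,0,0],[-1,0,0,0,0,0,0],[-1,0,0,0,0,0,0]]'; python3 -m creep '[[-1,0,0,0,0,0,0],[-1,0,0,0,0,0,0],[-1,0,0,0,0,0,0],[-1,0,0,0,0,0,0],[-1,0,0,0,0,0,0]]'
python3 - <<'E'
from h import *
cor=np.array([.5155,-.1503]);t=np.radians(79.4);X=np.array([np.cos(t),np.sin(t)]);Y=np.array([-X[1],X[0]])
for i in range(2):
    c=grab('side','s4');v,u=np.mgrid[0:480,0:640];z=c['range_z']
    W=(np.stack([(u-c['cx'])/f(c)*z,(v-c['cy'])/f(c)*z,z],-1)-np.array(c['t']))@np.array(c['R']);W=W[z>0]
    x=(W[:,:2]-cor)@X;y=(W[:,:2]-cor)@Y;h=W[:,2]-.01
    m2=(np.abs(np.abs(y)-.071)<.002)&(x>-.03)&(x<.02)&(h>.02)&(h<.097);print(np.polyfit(h[m2],x[m2],1))
s=manip.sense();print(s['force'],s['tcp_pos'],s['eef_rot'],s['gripper_force'],s['clock'])
E
```

```text
clock: 11.85
tcp_pos: [0.5301, -0.0748, 0.2046]
eef_rot: [179.9, -0.1, 79.4]
force: [3.7, 22.9, 14.2]
gripper_width: 0.0219
gripper_force: 30.0
clock: 12.35
tcp_pos: [0.53, -0.0747, 0.2046]
eef_rot: [179.9, -0.1, 79.4]
force: [3.1, 22.9, 14.6]
gripper_width: 0.022
gripper_force: 30.0
[ 0.00051191 -0.01020983]
[ 0.00675707 -0.01066127]
[ 3.53039119 23.33305651 14.83938977] [ 0.53003623 -0.0747415   0.20464153] [ 1.79914988e+02 -1.20948930e-01  7.93725691e+01] 30.005593299865723 12.45
```

The push is steady at 23 N, the down-force at 15 N, and the upright is square within the measurement noise. Handing in.

```bash
python3 -c "
from cell import manip;print(manip.close_job())"
```

```text
the job is handed in; nothing more can be done
None
```

I handed the job in at about 12.5 s: the square is gripped and held in the corner at about 23 N towards the upright and 15 N down on the plate, and the upright measures square to within about 0.007 rad of camera noise.

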